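# Ready the disc engraver: blanks into the spring magazine, work blank home in its nest

## Task

Get the engraver ready for a run. Press the two loose aluminium disc blanks from the table into the leaning spring magazine, in either order, until each lies flat and held down under both catches, and nudge the blank that lies loose on the engraver's tray home against all three locating pins, flat on the plate. Leave everything else on the table where it is.

Things in the scene. Friction and masses are not known exactly. Their poses are not given: they have to be found in the camera images.
- magazine: Stack magazine for 50 mm discs, fixed on a sloping cradle: leans 30 deg from vertical, mouth towards the robot (yaw varies). Origin: centre of its base plate's underside, 42 mm above the table. z: its axis, out of the mouth; y level; x away from the robot and up. Base plate 84 (x) x 66 (y) x 8 mm. Discs go down along the axis between the posts, past two sprung catches, onto a spring follower.
- post_tips (a point): On the axis at the tips of the four guide posts, 103 mm from the origin; axes as the magazine's. Posts: 8 mm round steel at x = +-25, y = +-17.5 mm, topmost 10 mm tapered; a 50 mm disc has 1.5 mm play between them. The gaps on the +-y sides (42 mm wide along x) are open all the way down, so fingers holding a disc by its rim fit through.
- magazine_mouth (a point): On the axis at the catches' lower ends, 72 mm from the origin; axes as the magazine's. A blank whose upper face is pressed below here is held when let go: centre 67 mm from the origin for the upper blank, 57 for the lower. A blank merely laid in rests on the catches, lower face about 86 mm from the origin.
- catch_near (a joint): Catch on the robot's side (x < 0), rad: 0 closed, up to 0.42 spread. A 14 mm wide steel tongue hung at x = -30, z = 94 mm from a slotted side plate (x = +-33 to +-36, up to z = 96), slanting in and down to x = -20.5, z = 72 mm in the magazine's frame. A disc pressed down spreads it; it springs back over the disc.
- catch_far (a joint): The same catch mirrored on the far side (x > 0), rad: 0 closed, up to 0.42 spread.
- follower (a joint): Travel of the black spring follower (45 mm across) in m: 0 empty, its face 70 mm from the magazine's origin; about 0.008 with one blank under the catches, 0.018 with two, 0.028 at the bottom stop. Preload 3 N, 180 N/m; pressing a blank home takes about 7 to 11 N with the catches.
- nest (a point): On the upper face of the black anodised nest plate (120 x by 110 y mm, 20 mm above the table) on the run-out tray of a white desk-top laser engraver; the centre of a seated blank belongs over it. z up, x towards the engraver's housing, which is 170 mm wide, 150 mm high and begins 100 mm away.
- nest_pin (a point): Foot of the middle locating pin, 28 mm from the nest point along +x. Three steel pins, 6 mm diameter, 12 mm high, stand 28 mm from the nest point at 0, +75 and -75 degrees from +x; a 50 mm blank pushed home along +x touches all three.
- blank_1_center (a point): Centre of a loose aluminium disc blank, 50 mm diameter, 10 mm thick, about 50 g, lying flat on the table, z along the disc's axis; to be loaded in the magazine.
- blank_2_center (a point): As blank_1: the second loose blank, flat elsewhere on the table; to be loaded in the magazine.
- blank_3_center (a point): Centre of the third aluminium blank (same size), lying loose on the nest plate 10 to 22 mm short of its place along x and up to 7 mm aside.
- blank_1: blank_1, origin at the centre of one face
- blank_2: blank_2, origin at the centre of one face
- blank_3: blank_3, origin at the centre of one face
- speaker: Small black loudspeaker, 52 mm diameter, 18 mm high; origin on its underside; a bystander, leave it where it is
- tape: Roll of paper tape, 62 mm diameter, 24 mm high; origin on its underside; a bystander, leave it where it is
- screw_jar: Little clear jar with black cap, 42 mm diameter, 45 mm high; origin on its underside; a bystander, leave it where it is
- brick: Black laptop power brick, 62 x 130 x 32 mm; origin on its underside; a bystander, leave it where it is
- screwdriver: Screwdriver with black handle, 190 mm long, lying on the table; a bystander, leave it where it is
- dev_board: Microcontroller board and breadboard on a clear base, 115 x 65 x 20 mm; origin on its underside; a bystander, leave it where it is
- torch: Dark metal torch standing on its head, 42 mm diameter, 118 mm high; origin on its underside; a bystander, leave it where it is
There are look-alikes about, which are no part of the job. Leave any orange or pink look-alike of the blank_1 alone. What is shaped like the blank_3 but purple is not meant.

How it is judged (in metres and radians):
At the end, for the whole second after the job is handed in: Both table blanks are under the magazine's catches at rest: centres 45 to 69 mm up its axis, within 4 mm of it in x and y, square to it within 0.08 rad. The third lies flat on the nest plate at rest, its centre within 2.2 mm of the nest point (z of blank_1_center in the frame of magazine between 0.045 and 0.069 m and x of blank_1_center in the frame of magazine between -0.004 and 0.004 m and y of blank_1_center in the frame of magazine between -0.004 and 0.004 m and angle between the z axis of each of blank_1, blank_2 and the z axis of magazine, either way round below 0.08 rad and linear speed of each of blank_1, blank_2, blank_3 below 0.01 m/s and z of blank_2_center in the frame of magazine between 0.045 and 0.069 m and x of blank_2_center in the frame of magazine between -0.004 and 0.004 m and y of blank_2_center in the frame of magazine between -0.004 and 0.004 m and horizontal distance between blank_3_center and nest below 0.0022 m and z of blank_3_center in the frame of nest between 0.003 and 0.007 m); the robot touches nothing.
It fails at once if something else on the table is moved more than 25 mm (distance of any of speaker, tape, screw_jar, brick, screwdriver, dev_board, torch from where it was at the start of the episode above 0.025 m).
It also fails if it takes over 72 s, if anything falls off the work surface, if the arm or the gripper's body presses on something with over 40 N, if the wrist force passes 120 N, or if a joint passes its speed limit or range.

## Robot

A 6-joint arm with a two-finger parallel gripper is mounted at the origin on the work surface. World frame = base frame: x ahead of the robot, y to its left, z up, the work surface at z = 0. Lengths are in mm, angles in rad, forces in N, time in s.
With the tool pointing down it reaches from about 300 to 775 mm from the base axis. Payload 14.6 kg.
Tool frame: the origin (TCP) lies at the very end of the fingers, on their centre line; the grasp point (between the pads) lies 19 mm behind it; z points along the fingers, y is the line along which they close (so a half turn about z gives the same grasp; the last joint's range is limited). The gripper opens to 94 mm and grips with 3 to 60 N. Pads are 16 mm wide; open, the fingers measure 119 mm over their backs; the gripper's body (75 mm by 177 mm) begins 78 mm behind the grasp point.
Start: joints at [-1.305, 0.3, 1.521, -0, 1.321, -0.067], TCP at [179.673, -519.814, 205.446] pointing down, gripper open.
Joint ranges: [-3.03, 3.03], [-0.79, 2.21], [0.23, 2.52], [-1.04, 4.18], [0, 3.07], [-2.55, 2.55]. Speed limits (rad/s): [2.22, 2.22, 2.57, 3.14, 3.14, 3.14].

## Interface

Orientations are given as [roll, pitch, yaw] about the fixed x, y, z axes, in that order (R = Rz(yaw) Ry(pitch) Rx(roll)).
In Python, from cell import manip, camera, get_calibration gives the robot as it stands.
- The arm moves only by the tool arm_command, never from a script. Its argument "targets" is a list of rows, each an object of numbers: "hand": the opening, from -1 (shut) to 1 (fully open), so that 0 is half open; "x", "y", "z": the shift along the tool's x, y, z in m; "yaw": the turn about the tool's z in rad. In form: [{"hand": .., "x": .., "y": .., "z": .., "yaw": ..}, ...]. A call has 1 to 10 rows; each row shifts and turns the commanded pose from where the row before left it, along the tool's axes as they then stand; what a row does not reach is not made up. A row lasts 1/10 s, in which the tool goes at most 50 mm and 8.59 degrees, less where a joint would pass 70% of its speed; a pose out of reach is approached as far as the arm can. A call is refused whole if a number of a shift passes 0.05 or a number of a turn 0.15, either way. A call with a gripper value outside its range is refused whole. The fingers move at their own pace and stop on an object; "newtons" is the grip in N (left out, the last holds). Time passes only in rows, so rows that do not move let the fingers close. It gives the time, the measured TCP pose, the force, the opening and the grip force at its end, in the units of the state.
- manip.read_state(): the state, without advancing time (a new reading comes with each control period).
- camera(name): name is "side" or "top" or "wrist"; returns the picture (384x512x3 uint8, red, green, blue); there is no depth.
- get_calibration(name): a dict with "K" (3x3 intrinsics, pixels), "dist_coeffs" ([k1, k2, p1, p2, k3] as OpenCV has them; the pictures are not rectified), "cam_to_world" (4x4, takes a point from camera to world coordinates). Camera axes: x right, y up, looking along -z (the intrinsics and any distortion apply to the point x, -y, -z); pixel columns grow to the right and rows downward; lengths in mm; the calibration is good to about 2 mm. A picture is of the moment at which its call begins: read the wrist's pose just before it. get_calibration takes no time and is no camera call; for the wrist camera it gives the pose at the moment of the call.
- manip.sign_off(): hands the job in; it is judged then, once.
The state is a dict: "clock": time; "joints": joint angles; "qd": joint speeds; "effort": joint torques, N m; "eef_pos": TCP position; "eef_rot": TCP orientation; "wrist_force": force on the tool from outside, world axes, zero at the start; "moment": the same for the moment, N m; "finger_gap": finger opening in mm; "finger_force": force on a finger pad.
Only numpy, scipy, OpenCV 4.12 (cv2) and the standard library are available. Lean on these libraries where they do the work, as an engineer would, in place of code of your own. Each camera call takes 0.05 s, during which the arm holds its last target. There are 200 camera calls.

## Working session

There is one attempt and no reset: what is moved stays moved. The work goes in short steps, Python scripts to look and compute and a tool call to move; the robot and the scene stay as the last step left them, time stands still between calls to the robot, and variables do not carry over. Pictures are saved under pics/ and viewed, at most 10 in all, crops included, and the job is handed in when it is done.

Besides the shell and the picture viewer there is one more tool, called after "Emit:" by a JSON object that holds its "method" and its "body", one argument or row to a line. arm_command: Moves the arm, as the interface text tells. Its arguments: {"type":"object","properties":{"targets":{"type":"array"},"newtons":{"type":"number"}},"required":["targets"]}

```bash
ls; mkdir -p pics; cat > h.py <<'E'
import numpy as np, cv2
from cell import manip, camera, get_calibration
from scipy.spatial.transform import Rotation as R
def shot(n,f):
    s=get_calibration(n); im=camera(n); cv2.imwrite('pics/'+f+'.png',im[...,::-1]); np.savez('pics/'+f+'.npz',im=im,K=s['K'],d=s['dist_coeffs'],T=s['cam_to_world']); return im
def load(f):
    z=np.load('pics/'+f+'.npz'); return z['im'],z
def ray(c,uv):
    p=cv2.undistortPoints(np.array(uv,float).reshape(-1,1,2),c['K'],c['d']).reshape(-1,2)
    d=np.c_[p[:,0],-p[:,1],-np.ones(len(p))]@c['T'][:3,:3].T
    return c['T'][:3,3],d
def plane(c,uv,z):
    o,d=ray(c,uv); return o+d*((z-o[2])/d[:,2])[:,None]
def proj(c,P):
    P=np.atleast_2d(P); q=(P-c['T'][:3,3])@c['T'][:3,:3]
    q=q*[1,-1,-1]; return cv2.projectPoints(q,np.zeros(3),np.zeros(3),c['K'],c['d'])[0].reshape(-1,2)
E
python3 - <<'E'
from h import *
s=manip.read_state(); print(s)
a=shot('top','top0'); b=shot('side','side0'); c=shot('wrist','w0')
for n in ('top','side','wrist'):
    g=get_calibration(n); print(n,np.round(g['K'],1).tolist(),np.round(g['cam_to_world'],3).tolist())
cv2.imwrite('pics/t0.png',cv2.resize(a,(800,600),interpolation=cv2.INTER_CUBIC)[...,::-1])
cv2.imwrite('pics/s0.png',cv2.resize(b,(800,600),interpolation=cv2.INTER_CUBIC)[...,::-1])
E
```

```text
pics
{'clock': 0.0, 'joints': array([-1.30458497e+00,  3.00464529e-01,  1.52162621e+00,  1.52184048e-05,
        1.32069762e+00, -6.66170376e-02]), 'qd': array([ 0.00069251,  0.00097191,  0.00126318, -0.00178357,  0.00119881,
       -0.00076913]), 'effort': array([-2.93647263e-04, -5.31805909e+01, -3.52738488e+01,  7.08143204e-02,
        2.44514766e-02, -1.13361550e-04]), 'eef_pos': array([ 179.61265689, -519.54799581,  204.87084617]), 'eef_rot': array([-3.14040058e+00, -9.43033396e-05,  3.32824566e-01]), 'wrist_force': array([-0.35041048,  0.41655294, -0.26009669]), 'moment': array([-0.00481552,  0.01880986, -0.02038883]), 'finger_force': 0.0, 'finger_gap': 94.37309352291781}
top [[500.0, 0.0, 256.7], [0.0, 500.0, 192.8], [0.0, 0.0, 1.0]] [[0.004, 0.984, -0.18, 300.924], [-1.0, 0.003, -0.006, 85.537], [-0.005, 0.18, 0.984, 1685.414], [0.0, 0.0, 0.0, 1.0]]
side [[369.7, 0.0, 258.7], [0.0, 369.7, 191.0], [0.0, 0.0, 1.0]] [[0.967, 0.164, -0.197, 368.393], [-0.256, 0.628, -0.734, -683.295], [0.003, 0.76, 0.649, 778.988], [0.0, 0.0, 0.0, 1.0]]
wrist [[345.6, 0.0, 255.5], [0.0, 345.6, 191.2], [0.0, 0.0, 1.0]] [[0.327, 0.911, 0.251, 253.047], [-0.945, 0.315, 0.085, -496.625], [-0.002, -0.265, 0.964, 384.068], [0.0, 0.0, 0.0, 1.0]]
```

View pics/t0.png

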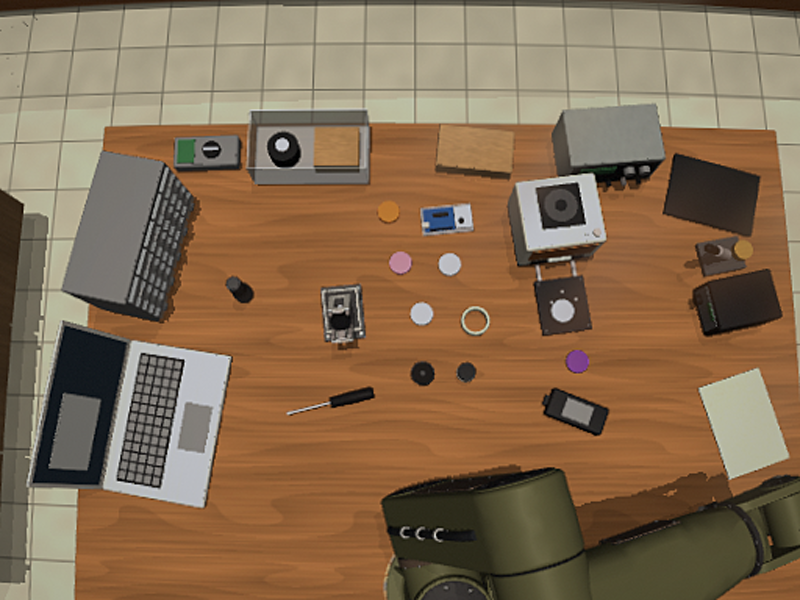

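View pics/s0.png

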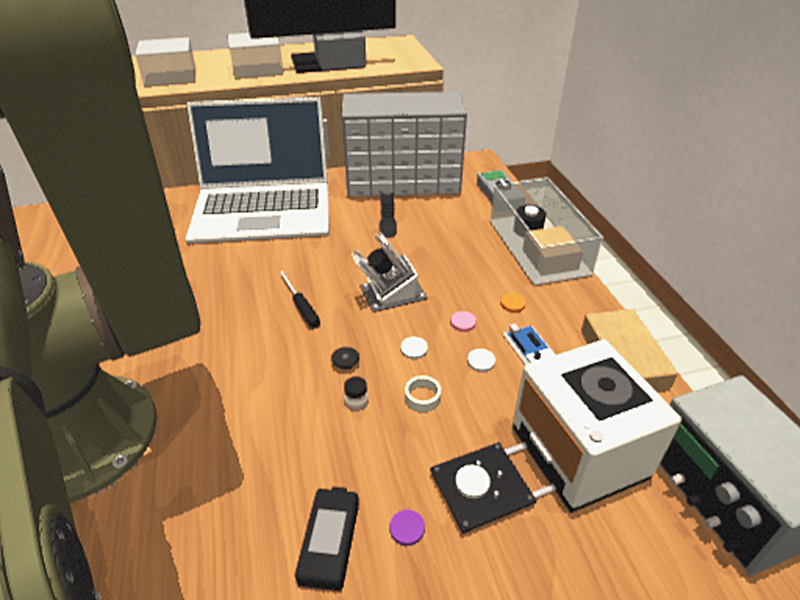

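The top view shows the two bare blanks at (422,314) and (450,264), the nest blank at (563,310) and the magazine at (343,315). In the side view they are at (414,347), (481,359), (473,481) and about (390,275). The pink, orange and purple discs are the look-alikes.

```bash
python3 - <<'E'
from h import *
def blobs(f,pts,z):
    im,c=load(f); hsv=cv2.cvtColor(im,cv2.COLOR_RGB2HSV); m=((hsv[...,1]<40)&(hsv[...,2]>150)).astype(np.uint8)
    n,l,st,ce=cv2.connectedComponentsWithStats(m)
    for p,zz in zip(pts,z):
        p=np.array(p)*.64; i=np.argmin(np.hypot(*(ce[1:]-p).T)+1e3*(st[1:,4]<20))+1
        print(f,ce[i],st[i],plane(c,ce[i],zz).round(1))
blobs('top0',[(422,314),(450,264),(563,310)],[10,10,30])
blobs('side0',[(414,347),(481,359),(473,481)],[10,10,30])
im,c=load('top0')
P=lambda pts,z:print(plane(c,np.array(pts,float)*.64,z).round(0).tolist())
P([(343,315)],80);P([(238,289)],60);P([(475,320),(422,373),(466,372),(375,393),(288,413),(575,410),(446,219)],15)
P([(535,283),(585,277),(591,332),(541,335)],20)
P([(512,178),(600,172),(606,240),(520,250)],150)
E
```

```text
top0 [269.35897436 200.27564103] [263 194  14  14 156] [[581.9  51.8  10. ]]
top0 [287.37748344 168.47019868] [281 162  14  14 151] [[693.  -10.2  10. ]]
top0 [359.63576159 198.47019868] [353 192  14  14 151] [[ 585.6 -252.8   30. ]]
side0 [264.5443787  221.59763314] [257 216  16  13 169] [[583.   49.1  10. ]]
side0 [307.63934426 229.50819672] [300 223  17  14 183] [[693.6 -12.6  10. ]]
side0 [302.24645892 306.88385269] [292 295  22  23 353] [[ 587.4 -255.1   30. ]]
[[565.0, 216.0, 80.0]]
[[624.0, 443.0, 60.0]]
[[566.0, -65.0, 15.0], [451.0, 50.0, 15.0], [453.0, -45.0, 15.0], [408.0, 150.0, 15.0], [364.0, 335.0, 15.0], [372.0, -278.0, 15.0], [793.0, -4.0, 15.0]]
[[647.0, -197.0, 20.0], [661.0, -309.0, 20.0], [539.0, -317.0, 20.0], [533.0, -207.0, 20.0]]
[[842.0, -134.0, 150.0], [858.0, -320.0, 150.0], [711.0, -325.0, 150.0], [688.0, -147.0, 150.0]]
```

View pics/w0.png

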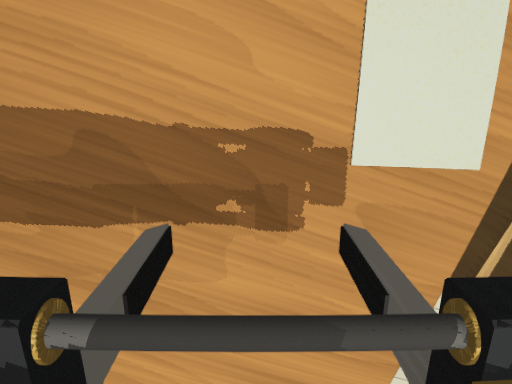

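The wrist view shows only table and a sheet of paper, with the fingers at the bottom corners. I'll fly over the nest first.

Emit:
{"method": "arm_command", "body": {
  "targets": [
    {"yaw":0.115,"z":-0.02},
    {"yaw":0.115,"z":-0.02},
    {"x":0.04,"y":-0.022},
    {"x":0.04,"y":-0.022},
    {"x":0.04,"y":-0.022},
    {"x":0.04,"y":-0.022},
    {"x":0.04,"y":-0.022},
    {"x":0.04,"y":-0.022},
    {"x":0.04,"y":-0.022},
    {"x":0.04,"y":-0.022}
  ]
}}

```text
schema error: expected keys hand, x, y, z, yaw
```

Emit:
{"method": "arm_command", "body": {
  "targets": [
    {"x":0.04,"y":-0.022},
    {"x":0.04,"y":-0.022},
    {"x":0.01,"y":-0.005},
    {},
    {}
  ]
}}

```text
schema error: expected keys hand, x, y, z, yaw
```

```bash
python3 - <<'E'
from h import *
s=manip.read_state(); print(s['eef_pos'],s['eef_rot'],s['clock'])
shot('wrist','w1')
E
```

```text
[ 179.5955485  -519.64207062  205.05522263] [-3.14075365e+00 -5.04819510e-05  3.32747063e-01] 0.15
```

View pics/w1.png

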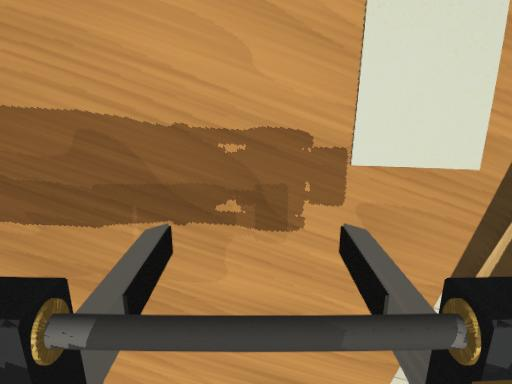

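The move was refused because every key is needed in each row, so the picture is unchanged. I'll send full rows.

Emit:
{"method": "arm_command", "body": {
  "targets": [
    {"hand":1,"x":0,"y":0,"yaw":0.115,"z":-0.02},
    {"hand":1,"x":0,"y":0,"yaw":0.115,"z":-0.02},
    {"hand":1,"x":0.04,"y":-0.022,"z":0,"yaw":0},
    {"hand":1,"x":0.04,"y":-0.022,"z":0,"yaw":0},
    {"hand":1,"x":0.04,"y":-0.022,"z":0,"yaw":0},
    {"hand":1,"x":0.04,"y":-0.022,"z":0,"yaw":0},
    {"hand":1,"x":0.04,"y":-0.022,"z":0,"yaw":0},
    {"hand":1,"x":0.04,"y":-0.022,"z":0,"yaw":0},
    {"hand":1,"x":0.04,"y":-0.022,"z":0,"yaw":0},
    {"hand":1,"x":0.04,"y":-0.022,"z":0,"yaw":0}
  ]
}}

```text
clock: 1.2
eef_pos: [481.2, -310.5, 245.4]
eef_rot: [-3.142, 0.0, 0.103]
wrist_force: [0.1, -1.1, -0.2]
finger_gap: 94.0
finger_force: 0.0
```

Emit:
{"method": "arm_command", "body": {
  "targets": [
    {"hand":1,"x":0.04,"y":-0.022,"z":0,"yaw":0},
    {"hand":1,"x":0.04,"y":-0.022,"z":0,"yaw":0},
    {"hand":1,"x":0,"y":0,"z":0,"yaw":0},
    {"hand":1,"x":0,"y":0,"z":0,"yaw":0},
    {"hand":1,"x":0,"y":0,"z":0,"yaw":0}
  ]
}}

```text
clock: 1.7
eef_pos: [554.3, -260.5, 245.4]
eef_rot: [-3.142, 0.0, 0.102]
wrist_force: [0.0, -0.3, 0.1]
finger_gap: 93.9
finger_force: 0.0
```

```bash
python3 - <<'E'
from h import *
s=manip.read_state(); print(s['eef_pos'],s['eef_rot'],s['clock'])
shot('wrist','w1')
E
```

```text
[ 554.34526219 -260.52576067  245.37469108] [-3.14154033e+00  2.86257276e-04  1.02091944e-01] 1.7
```

View pics/w1.png

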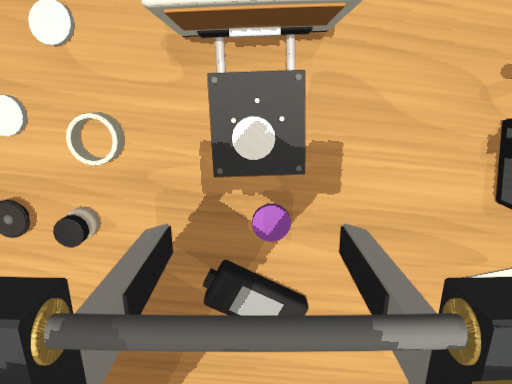

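The nest plate spans about (208,71) to (305,177). The three pins are at (257,101), (234,120) and (282,119), and the blank is at (253,138).

```bash
cat >> h.py <<'E'
def white(im,v=150,s=45):
    hsv=cv2.cvtColor(im,cv2.COLOR_RGB2HSV); return ((hsv[...,1]<s)&(hsv[...,2]>v)).astype(np.uint8)
def comp(m,lo,hi):
    n,l,st,ce=cv2.connectedComponentsWithStats(m); return [(ce[i],st[i]) for i in range(1,n) if lo<st[i,4]<hi]
E
python3 - <<'E'
from h import *
im,c=load('w1')
for a,s in comp(white(im,120),3,3000):
    if 180<a[0]<330 and 60<a[1]<200 or a[0]<80 and a[1]<140: print(a.round(1),s, [plane(c,a,z).round(1).tolist() for z in ((10,) if a[0]<100 else (20,30,32))])
print(plane(c,[(208,73),(304,70),(305,174),(214,177)],20).round(1))
E
```

```text
[50.6 22. ] [  28    0   46   46 1642] [[[691.5, -15.7, 10.0]]]
[298.4  76.5] [296  74   6   6  31] [[[658.0, -300.0, 20.0]], [[657.3, -298.9, 30.0]], [[657.2, -298.7, 32.0]]]
[213.7  79.4] [211  77   6   6  29] [[[645.2, -206.0, 20.0]], [[644.8, -207.2, 30.0]], [[644.7, -207.5, 32.0]]]
[ 11.1 115.8] [  0  95  27  41 900] [[[581.8, 37.4, 10.0]]]
[256.6 100. ] [254  98   6   5  25] [[[627.6, -256.1, 20.0]], [[627.7, -256.1, 30.0]], [[627.8, -256.1, 32.0]]]
[233.2 120. ] [231 117   5   7  25] [[[602.6, -231.6, 20.0]], [[603.3, -232.2, 30.0]], [[603.4, -232.3, 32.0]]]
[253.1 137.4] [ 232  116   43   44 1512] [[[585.0, -256.4, 20.0]], [[586.2, -256.4, 30.0]], [[586.4, -256.4, 32.0]]]
[281.3 118.3] [279 116   6   6  28] [[[610.1, -286.5, 20.0]], [[610.7, -285.7, 30.0]], [[610.8, -285.6, 32.0]]]
[ 77.  133.2] [ 76 132   3   3   4] [[[568.1, -44.3, 10.0]]]
[[ 651.4 -199.1   20. ]
 [ 665.5 -305.3   20. ]
 [ 548.  -322.7   20. ]
 [ 533.1 -214.5   20. ]]
```

Emit:
{"method": "arm_command", "body": {
  "targets": [
    {"hand":-0.25,"x":0,"y":0,"z":0,"yaw":-0.035},
    {"hand":-0.25,"x":-0.0127,"y":0.0056,"z":0.04,"yaw":0},
    {"hand":-0.25,"x":0,"y":0,"z":0.05,"yaw":0},
    {"hand":-0.25,"x":0,"y":0,"z":0.05,"yaw":0},
    {"hand":-0.25,"x":0,"y":0,"z":0.04,"yaw":0},
    {"hand":-0.25,"x":0,"y":0,"z":0.03,"yaw":0},
    {"hand":-0.25,"x":0,"y":0,"z":0.012,"yaw":0},
    {"hand":-0.25,"x":0,"y":0,"z":0,"yaw":0},
    {"hand":-0.25,"x":0,"y":0,"z":0,"yaw":0}
  ]
}}

```text
clock: 2.65
eef_pos: [543.7, -268.0, 25.2]
eef_rot: [3.14, -0.002, 0.137]
wrist_force: [0.1, -0.2, 0.0]
finger_gap: 35.1
finger_force: 0.0
```

Emit:
{"method": "arm_command", "body": {
  "targets": [
    {"hand":-0.25,"x":0.005,"y":0,"z":0.002,"yaw":0},
    {"hand":-0.25,"x":0.005,"y":0,"z":0,"yaw":0},
    {"hand":-0.25,"x":0.004,"y":0,"z":0,"yaw":0},
    {"hand":-0.25,"x":0.004,"y":0,"z":0,"yaw":0},
    {"hand":-0.25,"x":0.003,"y":0,"z":0,"yaw":0},
    {"hand":-0.25,"x":0.003,"y":0,"z":0,"yaw":0},
    {"hand":-0.25,"x":0.002,"y":0,"z":0,"yaw":0},
    {"hand":-0.25,"x":0.002,"y":0,"z":0,"yaw":0},
    {"hand":-0.25,"x":0.001,"y":0,"z":0,"yaw":0},
    {"hand":-0.25,"x":0,"y":0,"z":0,"yaw":0}
  ]
}}

```text
clock: 3.65
eef_pos: [572.0, -263.2, 21.4]
eef_rot: [-3.142, -0.0, 0.138]
wrist_force: [-0.2, 0.1, -0.7]
finger_gap: 35.1
finger_force: 0.0
```

Emit:
{"method": "arm_command", "body": {
  "targets": [
    {"hand":-0.25,"x":0.001,"y":0,"z":0,"yaw":0},
    {"hand":-0.25,"x":0.001,"y":0,"z":0,"yaw":0},
    {"hand":-0.25,"x":0,"y":0,"z":0,"yaw":0}
  ]
}}

```text
clock: 3.95
eef_pos: [573.8, -262.8, 21.4]
eef_rot: [-3.141, 0.0, 0.138]
wrist_force: [-1.8, 0.9, 0.8]
finger_gap: 35.3
finger_force: 0.9
```

Emit:
{"method": "arm_command", "body": {
  "targets": [
    {"hand":-0.25,"x":0.001,"y":0,"z":0,"yaw":0},
    {"hand":-0.25,"x":0,"y":0,"z":0,"yaw":0}
  ]
}}

```text
clock: 4.15
eef_pos: [574.4, -262.6, 21.3]
eef_rot: [-3.141, 0.001, 0.138]
wrist_force: [-4.9, 2.2, 1.9]
finger_gap: 35.0
finger_force: 2.5
```

Emit:
{"method": "arm_command", "body": {
  "targets": [
    {"hand":-0.25,"x":0.001,"y":0,"z":0,"yaw":0},
    {"hand":-0.25,"x":0,"y":0,"z":0,"yaw":0}
  ]
}}

```text
clock: 4.35
eef_pos: [574.9, -262.4, 21.1]
eef_rot: [-3.14, 0.003, 0.138]
wrist_force: [-7.2, 1.9, 4.7]
finger_gap: 35.5
finger_force: 4.2
```

Emit:
{"method": "arm_command", "body": {
  "targets": [
    {"hand":-0.25,"x":-0.01,"y":0,"z":0,"yaw":0},
    {"hand":-0.25,"x":-0.02,"y":0,"z":0,"yaw":0},
    {"hand":0.3,"x":0,"y":0,"z":-0.04,"yaw":0},
    {"hand":0.3,"x":0,"y":0,"z":-0.05,"yaw":0},
    {"hand":0.3,"x":0,"y":0,"z":-0.05,"yaw":0},
    {"hand":0.3,"x":0,"y":0,"z":-0.05,"yaw":0},
    {"hand":0.3,"x":0,"y":0,"z":-0.03,"yaw":0},
    {"hand":0.3,"x":0,"y":0,"z":0,"yaw":0},
    {"hand":0.3,"x":0,"y":0,"z":0,"yaw":0}
  ]
}}

```text
clock: 5.25
eef_pos: [545.9, -267.0, 241.3]
eef_rot: [3.141, -0.001, 0.138]
wrist_force: [0.2, 0.1, -1.1]
finger_gap: 61.0
finger_force: 0.0
```

```bash
python3 - <<'E'
from h import *
s=manip.read_state(); print(s['eef_pos'],s['eef_rot'],s['clock'])
im=shot('wrist','w2'); im,c=load('w2')
for a,s in comp(white(im,120),10,3000):
    P=plane(c,a,30)[0]; d=(P-[599.9,-259.9,30])
    if np.hypot(*d[:2])<40: print(a.round(1),s,P.round(1), plane(c,a,32).round(1))
E
```

```text
[ 545.92788078 -266.99405392  241.34438449] [ 3.14099088e+00 -7.61819563e-04  1.37580710e-01] 5.25
[254.1 116.8] [ 227   89   55   52 1694] [ 601.  -259.8   30. ] [[ 601.1 -259.8   32. ]]
```

Emit:
{"method": "arm_command", "body": {
  "targets": [
    {"hand":0.5,"x":0,"y":-0.02,"z":0,"yaw":0.138},
    {"hand":0.5,"x":-0.003,"y":-0.042,"z":0,"yaw":0},
    {"hand":0.5,"x":-0.003,"y":-0.042,"z":0,"yaw":0},
    {"hand":0.5,"x":-0.003,"y":-0.042,"z":0,"yaw":0},
    {"hand":0.5,"x":-0.003,"y":-0.042,"z":0,"yaw":0},
    {"hand":0.5,"x":-0.003,"y":-0.042,"z":0,"yaw":0},
    {"hand":0.5,"x":-0.003,"y":-0.042,"z":0,"yaw":0},
    {"hand":0.5,"x":-0.003,"y":-0.042,"z":0,"yaw":0},
    {"hand":0.5,"x":-0.003,"y":-0.042,"z":0,"yaw":0},
    {"hand":0.5,"x":0,"y":-0.04,"z":0,"yaw":0}
  ]
}}

```text
clock: 6.3
eef_pos: [518.5, 130.6, 239.9]
eef_rot: [3.141, 0.002, -0.0]
wrist_force: [0.5, -0.5, -1.2]
finger_gap: 70.5
finger_force: 0.0
```

Emit:
{"method": "arm_command", "body": {
  "targets": [
    {"hand":0.5,"x":0,"y":0,"z":0,"yaw":0},
    {"hand":0.5,"x":0,"y":0,"z":0,"yaw":0}
  ]
}}

```text
clock: 6.5
eef_pos: [519.0, 129.3, 240.0]
eef_rot: [3.141, 0.002, 0.001]
wrist_force: [0.2, -1.0, -0.2]
finger_gap: 70.3
finger_force: 0.0
```

```bash
python3 - <<'E'
from h import *
s=manip.read_state(); print(s['eef_pos'],s['eef_rot'],s['clock'])
im=shot('wrist','w3'); im,c=load('w3')
for a,s in comp(white(im,120),800,3000):
    print(a.round(1),s,plane(c,a,10).round(1))
cv2.imwrite('pics/w3b.png',cv2.resize(im[:264],None,fx=1.5625,fy=1.5625,interpolation=cv2.INTER_CUBIC)[...,::-1])
E
```

```text
[518.95869142 129.27674224 239.9610233 ] [3.14104623e+00 2.24627757e-03 1.36766293e-03] 6.5
[285.7  10.9] [265   0  43  27 931] [[686.7  94.7  10. ]]
[383.5  13.6] [ 362    0   45   32 1210] [[685.5 -12.7  10. ]]
[323.4 109.2] [ 302   88   44   44 1463] [[581.9  48.8  10. ]]
```

View pics/w3b.png

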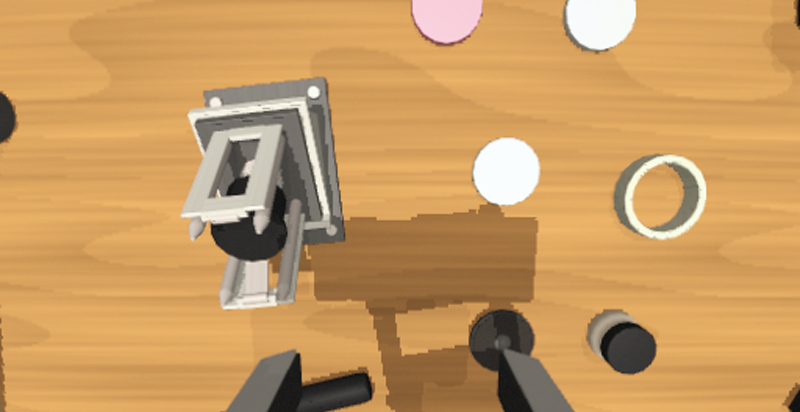

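The picture shows the magazine around (250,200) with its far frame nearer the camera, the black follower at (248,225) and blank 1 at (506,171). I'll turn the hand half round, so the camera looks into the mouth from the robot's side.

Emit:
{"method": "arm_command", "body": {
  "targets": [
    {"hand":0.5,"x":0,"y":0,"z":0,"yaw":-0.149},
    {"hand":0.5,"x":0,"y":0,"z":0,"yaw":-0.149},
    {"hand":0.5,"x":0,"y":0,"z":0,"yaw":-0.149},
    {"hand":0.5,"x":0,"y":0,"z":0,"yaw":-0.149},
    {"hand":0.5,"x":0,"y":0,"z":0,"yaw":-0.149},
    {"hand":0.5,"x":0,"y":0,"z":0,"yaw":-0.149},
    {"hand":0.5,"x":0,"y":0,"z":0,"yaw":-0.149},
    {"hand":0.5,"x":0,"y":0,"z":0,"yaw":-0.149},
    {"hand":0.5,"x":0,"y":0,"z":0,"yaw":-0.149},
    {"hand":0.5,"x":0,"y":0,"z":0,"yaw":-0.149}
  ]
}}

```text
clock: 7.55
eef_pos: [519.5, 127.5, 240.9]
eef_rot: [-3.141, 0.0, 1.494]
wrist_force: [1.0, -0.9, 0.5]
finger_gap: 70.8
finger_force: 0.0
```

Emit:
{"method": "arm_command", "body": {
  "targets": [
    {"hand":0.5,"x":0,"y":0,"z":0,"yaw":-0.149},
    {"hand":0.5,"x":0,"y":0,"z":0,"yaw":-0.149},
    {"hand":0.5,"x":0,"y":0,"z":0,"yaw":-0.149},
    {"hand":0.5,"x":0,"y":0,"z":0,"yaw":-0.149},
    {"hand":0.5,"x":0,"y":0,"z":0,"yaw":-0.149},
    {"hand":0.5,"x":0,"y":0,"z":0,"yaw":-0.149},
    {"hand":0.5,"x":0,"y":0,"z":0,"yaw":-0.149},
    {"hand":0.5,"x":0,"y":0,"z":0,"yaw":-0.149},
    {"hand":0.5,"x":0,"y":0,"z":0,"yaw":-0.149},
    {"hand":0.5,"x":0,"y":0,"z":0,"yaw":-0.149}
  ]
}}

```text
clock: 8.55
eef_pos: [519.5, 127.4, 240.9]
eef_rot: [-3.141, -0.001, 2.984]
wrist_force: [-0.0, 0.0, 0.2]
finger_gap: 70.5
finger_force: 0.0
```

Emit:
{"method": "arm_command", "body": {
  "targets": [
    {"hand":0.5,"x":0,"y":0,"z":0,"yaw":-0.149},
    {"hand":0.5,"x":-0.014,"y":0.04,"z":0,"yaw":0},
    {"hand":0.5,"x":-0.014,"y":0.04,"z":0,"yaw":0},
    {"hand":0.5,"x":0,"y":0,"z":0,"yaw":0},
    {"hand":0.5,"x":0,"y":0,"z":0,"yaw":0},
    {"hand":0.5,"x":0,"y":0,"z":0,"yaw":0}
  ]
}}

```text
clock: 9.15
eef_pos: [548.5, 207.1, 241.2]
eef_rot: [-3.141, -0.0, 3.127]
wrist_force: [0.3, -0.9, 1.1]
finger_gap: 70.5
finger_force: 0.0
```

```bash
python3 - <<'E'
from h import *
s=manip.read_state(); print(s['eef_pos'],s['eef_rot'],s['clock'])
im=shot('wrist','w4')
print(get_calibration('wrist')['cam_to_world'].round(3))
cv2.imwrite('pics/w4b.png',cv2.resize(im[60:330,90:450],None,fx=2.2,fy=2.2,interpolation=cv2.INTER_CUBIC)[...,::-1])
E
```

```text
[548.5199145  207.147175   241.17886901] [-3.14123215e+00 -4.74692671e-04  3.12730566e+00] 9.15
[[ 1.40000e-02 -9.64000e-01 -2.64000e-01  4.71951e+02]
 [ 1.00000e+00  1.40000e-02  3.00000e-03  2.06299e+02]
 [ 0.00000e+00 -2.64000e-01  9.64000e-01  4.20479e+02]
 [ 0.00000e+00  0.00000e+00  0.00000e+00  1.00000e+00]]
```

View pics/w4b.png

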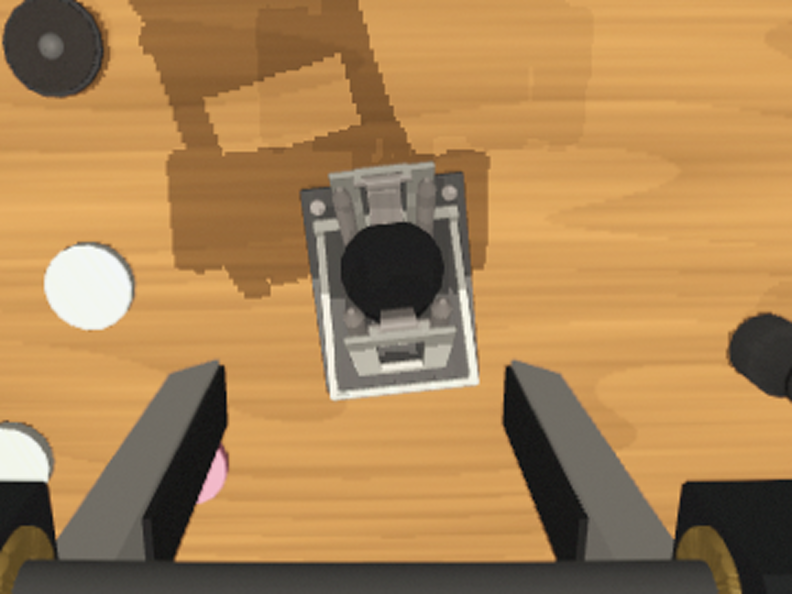

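The view looks nearly down the axis. In the crop the follower is centred near (392,270), the far post tips are near (355,318) and (442,308), and the base's far edge runs (333,398) to (478,382), so yaw is about +0.11.

```bash
python3 - <<'E'
from h import *
im,c=load('w4')
m=(im.max(2)<28).astype(np.uint8); m[:155]=0; m[215:]=0; m[:,:235]=0; m[:,300:]=0
k=max(comp(m,300,9000),key=lambda t:t[1][4]); print(k)
cn=max(cv2.findContours(m,cv2.RETR_EXTERNAL,cv2.CHAIN_APPROX_NONE)[0],key=len); (u,v),r=cv2.minEnclosingCircle(cn); print(u,v,r)
hull=cv2.convexHull(cn); print(cv2.fitEllipse(hull))
C=plane(c,(u,v),102.6)[0]; print('follower',C, plane(c,cv2.fitEllipse(hull)[0],102.6))
f=lambda p:np.array(p)/2.2+[90,60]
E=plane(c,f([(333,398),(478,382)]),60); d=E[1]-E[0]; print('yaw edge',np.arctan2(-d[0],d[1]),np.hypot(*d))
T=plane(c,f([(355,318),(442,308)]),143.7); d=T[1]-T[0]; print('tips',T,np.arctan2(-d[0],d[1]),np.hypot(*d[:2]))
big=cv2.resize(im[130:240,220:320],None,fx=6,fy=5.4,interpolation=cv2.INTER_CUBIC); cv2.imwrite('pics/w4c.png',big[...,::-1])
yaw=0.112; x=np.array([np.cos(yaw)*.866,np.sin(yaw)*.866,.5]); z=np.array([-.5*np.cos(yaw),-.5*np.sin(yaw),.866]); y=np.cross(z,x)
O=C-70*z; print('O',O)
print('exp tips',(O+103*z+25*x-17.5*y),(O+103*z+25*x+17.5*y),((proj(c,[O+103*z+25*x+s*17.5*y for s in(-1,1)]+[O+103*z-25*x+s*17.5*y for s in(-1,1)])-[220,130])*[6,5.4]).round())
E
```

```text
Traceback (most recent call last):
ValueError: max() iterable argument is empty
```

```bash
cat > a.py <<'E'
from h import *
im,c=load('w4')
print(im[180,262:275].max(1))
m=(im.max(2)<45).astype(np.uint8); m[:155]=0; m[215:]=0; m[:,:235]=0; m[:,300:]=0
k=max(comp(m,300,9000),key=lambda t:t[1][4]); print(k)
cn=max(cv2.findContours(m,cv2.RETR_EXTERNAL,cv2.CHAIN_APPROX_NONE)[0],key=len); (u,v),r=cv2.minEnclosingCircle(cn); print(u,v,r)
hull=cv2.convexHull(cn); print(cv2.fitEllipse(hull))
C=plane(c,(u,v),102.6)[0]; print('follower',C, plane(c,cv2.fitEllipse(hull)[0],102.6))
f=lambda p:np.array(p)/2.2+[90,60]
E=plane(c,f([(333,398),(478,382)]),60); d=E[1]-E[0]; print('yaw edge',np.arctan2(-d[0],d[1]),np.hypot(d[0],d[1]))
T=plane(c,f([(355,318),(442,308)]),143.7); d=T[1]-T[0]; print('tips',T,np.arctan2(-d[0],d[1]),np.hypot(*d[:2]))
big=cv2.resize(im[130:240,220:320],None,fx=6,fy=5.4,interpolation=cv2.INTER_CUBIC); cv2.imwrite('pics/w4c.png',big[...,::-1])
yaw=0.112; x=np.array([np.cos(yaw)*.866,np.sin(yaw)*.866,.5]); z=np.array([-.5*np.cos(yaw),-.5*np.sin(yaw),.866]); y=np.cross(z,x)
O=C-70*z; print('O',O)
print('exp tips',(O+103*z+25*x-17.5*y),(O+103*z+25*x+17.5*y),((proj(c,[O+103*z+25*x+s*17.5*y for s in(-1,1)]+[O+103*z-25*x+s*17.5*y for s in(-1,1)])-[220,130])*[6,5.4]).round())
E
python3 a.py
```

```text
[34 33 32 35 32 30 33 32 34 32 29 32 31]
(array([267.75460903, 181.86967578]), array([ 245,  161,   47,   45, 1573], dtype=int32))
267.7373962402344 182.94964599609375 23.503049850463867
((267.9089660644531, 183.0985870361328), (45.69294357299805, 46.673744201660156), 86.15088653564453)
follower [551.00405373 216.8422734  102.6       ] [[551.15165014 217.00400703 102.6       ]]
yaw edge 0.10336062095717462 74.45095267889923
tips [[559.23870565 201.65500107 143.7       ]
 [555.7389986  234.77525146 143.7       ]] 0.10527602637688373 33.304638343895704
O [585.7847631  220.75408312  41.98      ]
exp tips [558.07760548 200.02827874 143.678     ] [554.16596787 234.80745777 143.678     ] [[176. 396.]
 [426. 368.]
 [141.  96.]
 [379.  69.]]
```

View pics/w4c.png

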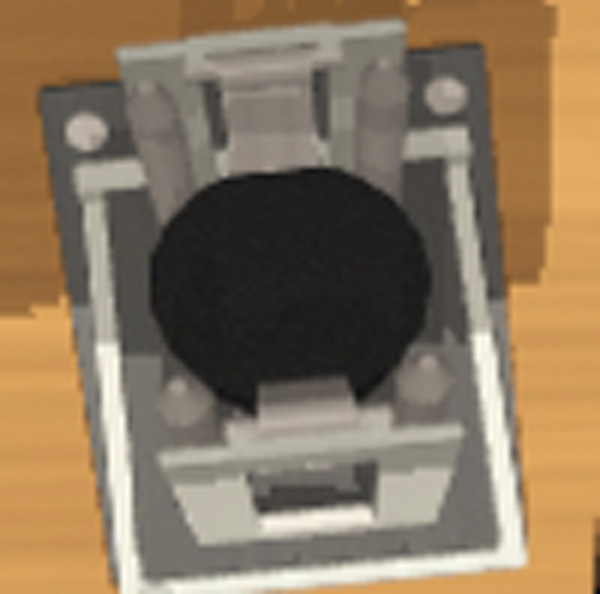

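In the crop, the four post tips are at about (178,385), (429,360), (148,88) and (382,66), roughly 1 mm nearer the robot than predicted. I'll compare blank 1 between the two hand orientations to get the camera bias.

```bash
python3 - <<'E'
from h import *
for f in('w1','w3','w4'):
    im,c=load(f)
    for a,s in comp(white(im,120),800,3000):
        if s[0]>0 and s[1]>0 and s[0]+s[2]<512: print(f,a.round(1),s,plane(c,a,10).round(1))
E
```

```text
w1 [ 92.8 138.6] [ 66 113  55  52 832] [[563.5 -63.7  10. ]]
w1 [253.1 137.4] [ 232  116   43   44 1512] [[ 583.9 -256.4   10. ]]
w1 [254.7 304.1] [ 230  287   54   29 1010] [[ 357.6 -281.4   10. ]]
w1 [424.8 336.5] [ 374  326   93   24 1704] [[ 326.4 -531.5   10. ]]
w3 [323.4 109.2] [ 302   88   44   44 1463] [[581.9  48.8  10. ]]
w4 [264.  146.7] [240 134  47  30 860] [[529.5 215.7  10. ]]
w4 [267.3 202.9] [ 232  153   76   89 1259] [[599.6 219.2  10. ]]
w4 [129.8 189.9] [ 110  171   40   39 1216] [[580.4  49.3  10. ]]
w4 [271.6 216.9] [246 204  52  27 897] [[618.1 224.5  10. ]]
```

Emit:
{"method": "arm_command", "body": {
  "targets": [
    {"hand":0.6,"x":0,"y":0,"z":0,"yaw":-0.114},
    {"hand":0.6,"x":-0.004,"y":-0.04,"z":0,"yaw":0},
    {"hand":0.6,"x":-0.004,"y":-0.04,"z":0,"yaw":0},
    {"hand":0.6,"x":-0.004,"y":-0.04,"z":0.03,"yaw":0},
    {"hand":0.6,"x":-0.0047,"y":-0.0406,"z":0.03,"yaw":0},
    {"hand":0.6,"x":0,"y":0,"z":0.05,"yaw":0},
    {"hand":0.6,"x":0,"y":0,"z":0.05,"yaw":0},
    {"hand":0.6,"x":0,"y":0,"z":0.03,"yaw":0},
    {"hand":0.6,"x":0,"y":0,"z":0.02,"yaw":0},
    {"hand":0.6,"x":0,"y":0,"z":0,"yaw":0}
  ]
}}

```text
clock: 10.2
eef_pos: [579.5, 50.2, 29.6]
eef_rot: [3.141, -0.004, -3.042]
wrist_force: [-0.0, 0.7, 0.4]
finger_gap: 75.2
finger_force: 0.0
```

Emit:
{"method": "arm_command", "body": {
  "targets": [
    {"hand":0.6,"x":0,"y":0,"z":0,"yaw":0},
    {"hand":0.6,"x":0,"y":0,"z":0,"yaw":0}
  ]
}}

```text
clock: 10.4
eef_pos: [582.0, 50.9, 33.7]
eef_rot: [-3.141, 0.003, -3.041]
wrist_force: [-0.2, -0.5, 0.3]
finger_gap: 75.4
finger_force: 0.0
```

Emit:
{"method": "arm_command", "body": {
  "newtons": 10,
  "targets": [
    {"hand":0.6,"x":0.001,"y":-0.0018,"z":0.02,"yaw":0},
    {"hand":0.6,"x":0,"y":0,"z":0.0105,"yaw":0},
    {"hand":0.6,"x":0,"y":0,"z":0,"yaw":0},
    {"hand":-0.2,"x":0,"y":0,"z":0,"yaw":0},
    {"hand":-0.2,"x":0,"y":0,"z":0,"yaw":0},
    {"hand":-0.2,"x":0,"y":0,"z":0,"yaw":0},
    {"hand":-0.2,"x":0,"y":0,"z":0,"yaw":0},
    {"hand":-0.2,"x":0,"y":0,"z":0,"yaw":0}
  ]
}}

```text
clock: 11.2
eef_pos: [580.6, 49.4, 1.9]
eef_rot: [3.142, 0.001, -3.04]
wrist_force: [-0.7, 0.7, 3.1]
finger_gap: 49.5
finger_force: 10.0
```

Emit:
{"method": "arm_command", "body": {
  "targets": [
    {"hand":-0.2,"x":0,"y":0,"z":-0.03,"yaw":0},
    {"hand":-0.2,"x":0,"y":0,"z":-0.05,"yaw":0},
    {"hand":-0.2,"x":0,"y":0,"z":-0.05,"yaw":0},
    {"hand":-0.2,"x":0,"y":0.03,"z":-0.05,"yaw":0},
    {"hand":-0.2,"x":0.01,"y":0.04,"z":-0.02,"yaw":0},
    {"hand":-0.2,"x":0.01,"y":0.04,"z":0,"yaw":0},
    {"hand":-0.2,"x":0.01,"y":0.04,"z":0,"yaw":0},
    {"hand":-0.2,"x":0.01,"y":0.02,"z":0,"yaw":0},
    {"hand":-0.2,"x":0,"y":0,"z":0,"yaw":0},
    {"hand":-0.2,"x":0,"y":0,"z":0,"yaw":0}
  ]
}}

```text
clock: 12.2
eef_pos: [523.9, 210.0, 194.3]
eef_rot: [-3.141, 0.0, -3.04]
wrist_force: [0.9, -0.7, -0.0]
finger_gap: 49.6
finger_force: 10.0
```

```bash
cat > chk.py <<'E'
from h import *
import sys
s=manip.read_state(); print(s['eef_pos'].round(1),s['eef_rot'].round(3),s['clock'],s['wrist_force'].round(1),s['finger_gap'].round(1))
f=sys.argv[1]; shot('wrist',f); im,c=load(f)
zt=s['eef_pos'][2]+8
for a,t in comp(white(im,120),1000,9000):
    P=plane(c,a,zt)[0]; d=P-s['eef_pos']; y=s['eef_rot'][2]
    if np.hypot(*d[:2])<60: print(a.round(1),t,P.round(1),'tool dx,dy',(d[0]*np.cos(y)+d[1]*np.sin(y)).round(1),(d[0]*np.sin(y)-d[1]*np.cos(y)).round(1))
E
python3 chk.py w5
```

```text
Traceback (most recent call last):
  File "chk.py", line 3, in <module>
    s=manip.read_state(); print(s['eef_pos'].round(1),s['eef_rot'].round(3),s['clock'],s['wrist_force'].round(1),s['finger_gap'].round(1))
                                                                                                                 ^^^^^^^^^^^^^^^^^^^^^
AttributeError: 'float' object has no attribute 'round'
```

```bash
sed -i "s/s\['finger_gap'\].round(1)/round(s['finger_gap'],1)/" chk.py; python3 chk.py w5; python3 -c "
from h import *
im,c=load('w5')
m=white(im,120)
for a,t in comp(m,150,99999): print(a.round(),t)"
```

```text
[523.9 210.  194.3] [-3.141  0.    -3.04 ] 12.2 [ 0.9 -0.7 -0. ] 49.6
[258.2 231.8] [ 210  174   92  112 8194] [516.4 208.8 202.3] tool dx,dy 7.6 -0.5
[355.  31.] [307  22  96  19 557]
[504. 143.] [490 104  22  63 748]
[ 14. 186.] [  0 156  26  56 387]
[258. 232.] [ 210  174   92  112 8194]
[ 54. 280.] [ 40 267  36  31 590]
[497. 335.] [486 328  23  18 246]
```

```bash
cat > disc.py <<'E'
from h import *
import sys
f=sys.argv[1]; zt=float(sys.argv[2]); im,c=load(f); m=white(im,120)
l=cv2.connectedComponents(m)[1]; b=l==l[231,258]
for r in range(170,292,6):
    q=np.flatnonzero(b[r]); 
    if len(q): print(r,q[0],q[-1],len(q),im[r,258].tolist())
# top arc through plane at zt -> circle centre for r=25
top=np.array([(u,np.flatnonzero(b[:,u])[0]) for u in range(225,292,3)],float)
P=plane(c,top,zt)[:,:2]
from scipy.optimize import least_squares
s=least_squares(lambda q:np.hypot(*(P-q).T)-25,P.mean(0)+[20,0],loss='soft_l1'); print('centre',s.x.round(2),np.abs(s.fun).max().round(2))
E
python3 disc.py w5 202.3
```

```text
176 236 290 55 [173, 170, 157]
182 237 297 58 [174, 165, 156]
188 225 297 69 [135, 127, 118]
194 225 301 55 [136, 128, 118]
200 221 300 61 [127, 123, 112]
206 222 300 63 [175, 170, 156]
212 222 300 76 [179, 174, 161]
218 218 299 81 [180, 177, 163]
224 215 299 84 [178, 174, 161]
230 213 299 87 [176, 171, 158]
236 211 300 90 [177, 172, 159]
242 210 300 91 [199, 195, 180]
248 211 301 91 [175, 171, 157]
254 212 299 88 [174, 170, 157]
260 214 298 85 [199, 194, 180]
266 218 298 81 [199, 194, 181]
272 223 298 76 [198, 193, 179]
278 224 298 75 [196, 193, 178]
284 243 266 24 [197, 192, 178]
centre [508.92 211.02] 2.81
```

```bash
python3 - <<'E'
from h import *
im,c=load('w5'); print(im[196:212,250].tolist()[::2])
e=np.array([523.9,210.0]);y=-3.04
for p in [(255,244),(255,203.5),(255,285),(210,243),(300,243)]:
    P=plane(c,p,202.3)[0]; d=P[:2]-e; print(p,P.round(1),(d[0]*np.cos(y)+d[1]*np.sin(y)).round(1),(d[0]*np.sin(y)-d[1]*np.cos(y)).round(1))
E
```

```text
[[134, 130, 118], [124, 120, 109], [126, 122, 112], [148, 144, 132], [185, 181, 167], [182, 178, 164], [181, 177, 163], [179, 175, 162]]
(255, 244) [523.6 207.8 202.3] 0.5 -2.2
(255, 203.5) [501.  205.5 202.3] 23.3 -2.2
(255, 285) [548.3 210.3 202.3] -24.3 -2.2
(210, 243) [525.5 183.7 202.3] 1.1 -26.3
(300, 243) [520.6 231.7 202.3] 1.1 22.0
```

Emit:
{"method": "arm_command", "body": {
  "newtons": 6,
  "targets": [
    {"hand":-0.2,"x":0.0004,"y":0.005,"z":0.02,"yaw":0},
    {"hand":-0.2,"x":0,"y":0,"z":0.0273,"yaw":0},
    {"hand":-0.2,"x":0,"y":0,"z":0,"yaw":0},
    {"hand":-0.2,"x":-0.005,"y":0,"z":0.0087,"yaw":0},
    {"hand":-0.2,"x":-0.005,"y":0,"z":0.0087,"yaw":0},
    {"hand":-0.2,"x":0,"y":0,"z":0,"yaw":0},
    {"hand":-0.2,"x":0,"y":0,"z":0,"yaw":0}
  ]
}}

```text
clock: 12.95
eef_pos: [533.2, 216.0, 129.9]
eef_rot: [3.142, 0.0, -3.041]
wrist_force: [0.6, 0.1, 0.3]
finger_gap: 49.6
finger_force: 6.0
```

Emit:
{"method": "arm_command", "body": {
  "targets": [
    {"hand":-0.2,"x":-0.002,"y":0,"z":0.0035,"yaw":0},
    {"hand":-0.2,"x":-0.002,"y":0,"z":0.0035,"yaw":0},
    {"hand":-0.2,"x":-0.002,"y":0,"z":0.0035,"yaw":0},
    {"hand":-0.2,"x":0,"y":0,"z":0,"yaw":0}
  ]
}}

```text
clock: 13.35
eef_pos: [538.7, 216.7, 118.5]
eef_rot: [-3.141, -0.001, -3.04]
wrist_force: [-0.8, -0.6, -1.4]
finger_gap: 49.6
finger_force: 6.0
```

Emit:
{"method": "arm_command", "body": {
  "targets": [
    {"hand":-0.2,"x":-0.002,"y":0,"z":0.0035,"yaw":0},
    {"hand":-0.2,"x":-0.002,"y":0,"z":0.0035,"yaw":0},
    {"hand":-0.2,"x":0,"y":0,"z":0,"yaw":0}
  ]
}}

```text
clock: 13.65
eef_pos: [542.9, 217.1, 111.6]
eef_rot: [-3.142, -0.0, -3.04]
wrist_force: [-1.4, 0.1, -1.4]
finger_gap: 49.9
finger_force: 6.0
```

Emit:
{"method": "arm_command", "body": {
  "targets": [
    {"hand":-0.2,"x":-0.002,"y":0,"z":0.0035,"yaw":0},
    {"hand":-0.2,"x":0,"y":0,"z":0,"yaw":0},
    {"hand":-0.2,"x":-0.002,"y":0,"z":0.0035,"yaw":0},
    {"hand":-0.2,"x":0,"y":0,"z":0,"yaw":0}
  ]
}}

```text
clock: 14.05
eef_pos: [547.0, 217.5, 104.8]
eef_rot: [3.142, 0.0, -3.04]
wrist_force: [0.5, 0.5, 0.2]
finger_gap: 50.0
finger_force: 6.0
```

Emit:
{"method": "arm_command", "body": {
  "targets": [
    {"hand":-0.2,"x":-0.002,"y":0,"z":0.0035,"yaw":0},
    {"hand":-0.2,"x":0,"y":0,"z":0,"yaw":0}
  ]
}}

```text
clock: 14.25
eef_pos: [549.0, 217.8, 101.3]
eef_rot: [3.142, 0.0, -3.04]
wrist_force: [-0.1, -0.4, 1.1]
finger_gap: 49.6
finger_force: 6.0
```

```bash
python3 chk.py w6; python3 -c "
import cv2;im=cv2.imread('pics/w6.png');cv2.imwrite('pics/w6b.png',cv2.resize(im[90:300,130:390],None,fx=3,fy=2.85,interpolation=cv2.INTER_CUBIC))"
```

```text
[549.  217.8 101.3] [ 3.142  0.    -3.04 ] 14.25 [-0.1 -0.4  1.1] 49.6
```

View pics/w6b.png

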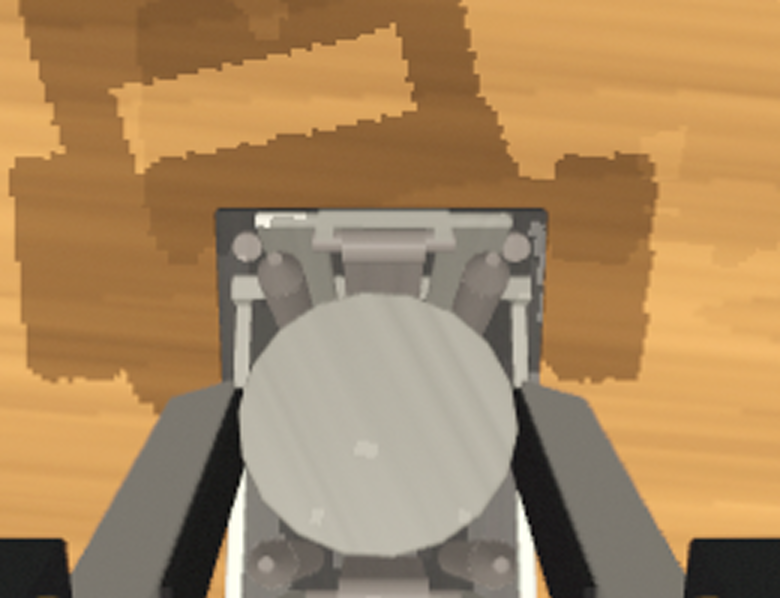

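The disc fills (240–517, 293–557) in the crop and looks nearly circular. It has levelled onto the magazine's slope between the posts, so I'll press further along the axis with a firmer grip.

Emit:
{"method": "arm_command", "body": {
  "newtons": 25,
  "targets": [
    {"hand":-0.2,"x":0,"y":0,"z":0,"yaw":0},
    {"hand":-0.2,"x":-0.0015,"y":0,"z":0.0026,"yaw":0},
    {"hand":-0.2,"x":-0.0015,"y":0,"z":0.0026,"yaw":0},
    {"hand":-0.2,"x":0,"y":0,"z":0,"yaw":0}
  ]
}}

```text
clock: 14.7
eef_pos: [552.0, 218.1, 96.2]
eef_rot: [3.142, 0.0, -3.04]
wrist_force: [-1.5, 0.7, 2.0]
finger_gap: 49.6
finger_force: 25.0
```

Emit:
{"method": "arm_command", "body": {
  "targets": [
    {"hand":-0.2,"x":-0.001,"y":0,"z":0.0017,"yaw":0},
    {"hand":-0.2,"x":-0.001,"y":0,"z":0.0017,"yaw":0},
    {"hand":-0.2,"x":0,"y":0,"z":0,"yaw":0}
  ]
}}

```text
clock: 15.0
eef_pos: [553.9, 218.2, 92.9]
eef_rot: [3.142, 0.0, -3.04]
wrist_force: [-2.2, -0.4, 4.0]
finger_gap: 49.2
finger_force: 25.0
```

Emit:
{"method": "arm_command", "body": {
  "targets": [
    {"hand":-0.2,"x":-0.001,"y":0,"z":0.0017,"yaw":0},
    {"hand":-0.2,"x":0,"y":0,"z":0,"yaw":0}
  ]
}}

```text
clock: 15.2
eef_pos: [554.8, 218.3, 91.2]
eef_rot: [-3.142, -0.0, -3.04]
wrist_force: [-2.3, -0.2, 3.7]
finger_gap: 49.2
finger_force: 25.0
```

Emit:
{"method": "arm_command", "body": {
  "targets": [
    {"hand":0.25,"x":0,"y":0,"z":0,"yaw":0},
    {"hand":0.25,"x":0,"y":0,"z":0,"yaw":0},
    {"hand":0.25,"x":0.01,"y":0,"z":-0.0173,"yaw":0},
    {"hand":0.25,"x":0.015,"y":0,"z":-0.026,"yaw":0},
    {"hand":0.25,"x":0.015,"y":0,"z":-0.026,"yaw":0},
    {"hand":0.25,"x":-0.01,"y":0,"z":-0.04,"yaw":0},
    {"hand":0.25,"x":-0.03,"y":0,"z":-0.04,"yaw":0},
    {"hand":0.25,"x":0,"y":0,"z":0,"yaw":0},
    {"hand":0.25,"x":0,"y":0,"z":0,"yaw":0}
  ]
}}

```text
clock: 16.1
eef_pos: [555.0, 218.3, 240.5]
eef_rot: [3.142, 0.0, -3.041]
wrist_force: [-0.7, -0.0, -1.3]
finger_gap: 58.6
finger_force: 0.0
```

```bash
cat > seat.py <<'E'
from h import *
import sys
f=sys.argv[1]; s=manip.read_state(); print(s['eef_pos'].round(1),s['eef_rot'].round(3),s['clock'])
shot('wrist',f); im,c=load(f)
yaw=.10; Z=np.array([-.5*np.cos(yaw),-.5*np.sin(yaw),.866]); X=np.array([np.cos(yaw)*.866,np.sin(yaw)*.866,.5]); Y=np.cross(Z,X)
F=np.array([550.6,217.0,102.6])
t=np.linspace(0,2*np.pi,200)
g=cv2.cvtColor(im,cv2.COLOR_RGB2GRAY)
for zz in (62,72,82,96):
    C=F+(zz-70)*Z; q=proj(c,C+25*(np.cos(t)[:,None]*X+np.sin(t)[:,None]*Y)); print(zz,'pred centre',proj(c,C).round(1),'w,h',np.ptp(q,0).round(1),'rows',q[:,1].min().round(),q[:,1].max().round())
u,v=proj(c,F+2*Z)[0].astype(int); print('px',u,v,'\ncol',[(r,int(g[r,u-6:u+7].mean())) for r in range(v-50,v+50,3)]); print('row',[(q,int(g[v-3:v+4,q].mean())) for q in range(u-55,u+55,3)])
E
python3 seat.py w7
```

```text
[555.  218.3 240.5] [ 3.142  0.    -3.041] 16.1
62 pred centre [[256.5 178.5]] w,h [52.  49.8] rows 154.0 204.0
72 pred centre [[256.6 175.4]] w,h [53.5 51.2] rows 150.0 202.0
82 pred centre [[256.6 172.2]] w,h [55.2 52.6] rows 146.0 199.0
96 pred centre [[256.7 167.2]] w,h [57.7 54.8] rows 140.0 195.0
px 256 175 
col [(125, 97), (128, 149), (131, 131), (134, 152), (137, 127), (140, 123), (143, 123), (146, 123), (149, 123), (152, 123), (155, 169), (158, 172), (161, 174), (164, 176), (167, 175), (170, 175), (173, 176), (176, 177), (179, 175), (182, 170), (185, 164), (188, 165), (191, 165), (194, 122), (197, 113), (200, 174), (203, 161), (206, 170), (209, 133), (212, 111), (215, 79), (218, 89), (221, 233), (224, 114)]
row [(201, 113), (204, 115), (207, 114), (210, 113), (213, 112), (216, 112), (219, 111), (222, 83), (225, 176), (228, 78), (231, 179), (234, 179), (237, 173), (240, 164), (243, 163), (246, 178), (249, 178), (252, 178), (255, 176), (258, 176), (261, 176), (264, 176), (267, 178), (270, 174), (273, 178), (276, 165), (279, 164), (282, 96), (285, 85), (288, 177), (291, 81), (294, 112), (297, 112), (300, 112), (303, 112), (306, 112), (309, 112)]
```

Both tongues overlap the disc's upper face (dark bands at rows 137–152 and 194–197), so blank 1 is held. On to blank 2.

Emit:
{"method": "arm_command", "body": {
  "targets": [
    {"hand":0.5,"x":-0.012,"y":-0.035,"z":0,"yaw":0},
    {"hand":0.5,"x":-0.012,"y":-0.035,"z":0,"yaw":0},
    {"hand":0.5,"x":-0.012,"y":-0.035,"z":0,"yaw":0},
    {"hand":0.5,"x":-0.012,"y":-0.035,"z":0,"yaw":0},
    {"hand":0.5,"x":-0.012,"y":-0.035,"z":0.01,"yaw":0},
    {"hand":0.5,"x":-0.012,"y":-0.035,"z":0.02,"yaw":0},
    {"hand":0.5,"x":-0.014,"y":-0.031,"z":0.02,"yaw":0},
    {"hand":0.5,"x":0,"y":0,"z":0,"yaw":0},
    {"hand":0.5,"x":0,"y":0,"z":0,"yaw":0}
  ]
}}

```text
clock: 17.05
eef_pos: [663.9, -12.9, 188.8]
eef_rot: [3.141, -0.003, -3.041]
wrist_force: [0.1, -0.0, 0.8]
finger_gap: 70.2
finger_force: 0.0
```

```bash
python3 - <<'E'
from h import *
s=manip.read_state(); print(s['eef_pos'].round(1),s['eef_rot'].round(3),s['clock'])
shot('wrist','w8'); im,c=load('w8')
for a,t in comp(white(im,120),800,4000): print(a.round(1),t,plane(c,a,10).round(1))
E
```

```text
[663.9 -12.9 188.8] [ 3.141e+00 -3.000e-03 -3.041e+00] 17.05
[209.9  67.2] [179  35  64  66 995] [[563.2 -69.8  10. ]]
[15.8 88.6] [   0   61   40   60 1657] [[ 601.  -267.3   10. ]]
[471.4 127.6] [ 438   60   74  115 2356] [[593.6 205.4  10. ]]
[253.9 196.6] [ 232  174   45   46 1599] [[690.8 -13.6  10. ]]
[236.3 277. ] [ 200  256  101   49 2320] [[789.1 -24.2  10. ]]
```

Emit:
{"method": "arm_command", "body": {
  "newtons": 10,
  "targets": [
    {"hand":0.5,"x":-0.0274,"y":-0.0031,"z":0.02,"yaw":0},
    {"hand":0.5,"x":0,"y":0,"z":0.045,"yaw":0},
    {"hand":0.5,"x":0,"y":0,"z":0.045,"yaw":0},
    {"hand":0.5,"x":0,"y":0,"z":0.035,"yaw":0},
    {"hand":0.5,"x":0,"y":0,"z":0.02,"yaw":0},
    {"hand":0.5,"x":0,"y":0,"z":0.01,"yaw":0},
    {"hand":0.5,"x":0,"y":0,"z":0,"yaw":0},
    {"hand":0.5,"x":0,"y":0,"z":0,"yaw":0}
  ]
}}

```text
clock: 17.9
eef_pos: [692.9, -12.6, 17.4]
eef_rot: [-3.141, 0.002, -3.04]
wrist_force: [0.4, -0.5, 0.4]
finger_gap: 70.3
finger_force: 0.0
```

Emit:
{"method": "arm_command", "body": {
  "targets": [
    {"hand":0.5,"x":0.0016,"y":-0.0005,"z":0.0155,"yaw":0},
    {"hand":0.5,"x":0,"y":0,"z":0,"yaw":0},
    {"hand":-0.2,"x":0,"y":0,"z":0,"yaw":0},
    {"hand":-0.2,"x":0,"y":0,"z":0,"yaw":0},
    {"hand":-0.2,"x":0,"y":0,"z":0,"yaw":0},
    {"hand":-0.2,"x":0,"y":0,"z":0,"yaw":0},
    {"hand":-0.2,"x":0,"y":0,"z":0,"yaw":0}
  ]
}}

```text
clock: 18.6
eef_pos: [690.8, -13.7, 0.3]
eef_rot: [-3.142, 0.0, -3.04]
wrist_force: [-0.3, 0.8, 5.0]
finger_gap: 49.8
finger_force: 10.6
```

Emit:
{"method": "arm_command", "body": {
  "targets": [
    {"hand":-0.2,"x":0,"y":0,"z":-0.03,"yaw":0},
    {"hand":-0.2,"x":0,"y":0,"z":-0.05,"yaw":0},
    {"hand":-0.2,"x":0.01,"y":0.01,"z":-0.05,"yaw":0},
    {"hand":-0.2,"x":0.02,"y":0.034,"z":-0.05,"yaw":0},
    {"hand":-0.2,"x":0.02,"y":0.035,"z":-0.02,"yaw":0},
    {"hand":-0.2,"x":0.02,"y":0.035,"z":0,"yaw":0},
    {"hand":-0.2,"x":0.02,"y":0.035,"z":0,"yaw":0},
    {"hand":-0.2,"x":0.02,"y":0.035,"z":0,"yaw":0},
    {"hand":-0.2,"x":0.02,"y":0.035,"z":0,"yaw":0},
    {"hand":-0.2,"x":0.014,"y":0.025,"z":0,"yaw":0}
  ]
}}

```text
clock: 19.6
eef_pos: [526.5, 208.9, 187.1]
eef_rot: [-3.141, -0.001, -3.039]
wrist_force: [0.5, 0.0, -1.0]
finger_gap: 50.1
finger_force: 10.0
```

Emit:
{"method": "arm_command", "body": {
  "newtons": 6,
  "targets": [
    {"hand":-0.2,"x":0,"y":0,"z":0.02,"yaw":0},
    {"hand":-0.2,"x":0,"y":0,"z":0,"yaw":0},
    {"hand":-0.2,"x":0,"y":0,"z":0,"yaw":0}
  ]
}}

```text
clock: 19.9
eef_pos: [528.2, 207.0, 167.4]
eef_rot: [-3.141, -0.001, -3.041]
wrist_force: [-0.3, 0.1, -0.3]
finger_gap: 49.6
finger_force: 6.0
```

Emit:
{"method": "arm_command", "body": {
  "targets": [
    {"hand":-0.2,"x":0.0044,"y":0.0084,"z":0.01,"yaw":0},
    {"hand":-0.2,"x":0,"y":0,"z":0.0119,"yaw":0},
    {"hand":-0.2,"x":0,"y":0,"z":0,"yaw":0},
    {"hand":-0.2,"x":-0.005,"y":0,"z":0.0087,"yaw":0},
    {"hand":-0.2,"x":-0.005,"y":0,"z":0.0087,"yaw":0},
    {"hand":-0.2,"x":0,"y":0,"z":0,"yaw":0},
    {"hand":-0.2,"x":0,"y":0,"z":0,"yaw":0}
  ]
}}

```text
clock: 20.6
eef_pos: [533.0, 216.1, 127.9]
eef_rot: [-3.141, -0.001, -3.041]
wrist_force: [0.3, 0.6, -0.1]
finger_gap: 49.5
finger_force: 6.0
```

Emit:
{"method": "arm_command", "body": {
  "targets": [
    {"hand":-0.2,"x":-0.002,"y":0,"z":0.0035,"yaw":0},
    {"hand":-0.2,"x":-0.002,"y":0,"z":0.0035,"yaw":0},
    {"hand":-0.2,"x":-0.002,"y":0,"z":0.0035,"yaw":0},
    {"hand":-0.2,"x":-0.002,"y":0,"z":0.0035,"yaw":0},
    {"hand":-0.2,"x":-0.002,"y":0,"z":0.0035,"yaw":0},
    {"hand":-0.2,"x":0,"y":0,"z":0,"yaw":0}
  ]
}}

```text
clock: 21.2
eef_pos: [543.3, 217.2, 110.3]
eef_rot: [3.142, 0.001, -3.041]
wrist_force: [0.9, 0.8, -0.1]
finger_gap: 50.0
finger_force: 6.0
```

Emit:
{"method": "arm_command", "body": {
  "targets": [
    {"hand":-0.2,"x":-0.002,"y":0,"z":0.0035,"yaw":0},
    {"hand":-0.2,"x":-0.002,"y":0,"z":0.0035,"yaw":0},
    {"hand":-0.2,"x":-0.002,"y":0,"z":0.0035,"yaw":0},
    {"hand":-0.2,"x":0,"y":0,"z":0,"yaw":0}
  ]
}}

```text
clock: 21.6
eef_pos: [549.3, 217.9, 99.9]
eef_rot: [3.141, 0.001, -3.04]
wrist_force: [-0.5, 0.9, 3.6]
finger_gap: 50.0
finger_force: 6.0
```

Emit:
{"method": "arm_command", "body": {
  "newtons": 30,
  "targets": [
    {"hand":-0.2,"x":0,"y":0,"z":0,"yaw":0},
    {"hand":-0.2,"x":-0.0015,"y":0,"z":0.0026,"yaw":0},
    {"hand":-0.2,"x":-0.0015,"y":0,"z":0.0026,"yaw":0},
    {"hand":-0.2,"x":0,"y":0,"z":0,"yaw":0}
  ]
}}

```text
clock: 22.0
eef_pos: [552.1, 218.2, 95.0]
eef_rot: [3.141, 0.001, -3.04]
wrist_force: [-0.2, 1.5, 2.7]
finger_gap: 49.3
finger_force: 30.0
```

Emit:
{"method": "arm_command", "body": {
  "targets": [
    {"hand":-0.2,"x":-0.0015,"y":0,"z":0.0026,"yaw":0},
    {"hand":-0.2,"x":-0.0015,"y":0,"z":0.0026,"yaw":0},
    {"hand":-0.2,"x":0,"y":0,"z":0,"yaw":0}
  ]
}}

```text
clock: 22.3
eef_pos: [555.1, 218.5, 89.9]
eef_rot: [3.141, 0.001, -3.04]
wrist_force: [-0.4, -0.5, 4.6]
finger_gap: 49.5
finger_force: 30.0
```

```bash
python3 chk.py w9; python3 - <<'E'
from h import *
im,c=load('w9'); m=white(im,150,60)
for r in range(150,300,8):
    q=np.flatnonzero(m[r,205:310])+205
    if len(q): print(r,q[0],q[-1],len(q),end=' | ')
g=cv2.cvtColor(im,cv2.COLOR_RGB2GRAY); print([(r,int(g[r,251:262].mean())) for r in range(150,310,3)])
E
```

```text
[555.1 218.5  89.9] [ 3.141e+00  1.000e-03 -3.040e+00] 22.3 [-0.4 -0.5  4.6] 49.5
158 212 303 92 | 166 214 282 65 | 174 206 307 23 | 190 205 308 33 | 198 206 307 62 | 206 206 307 80 | 214 205 307 93 | 222 205 307 97 | 230 209 302 94 | 238 209 302 94 | 246 210 302 93 | 254 212 299 88 | 262 215 296 82 | 270 207 289 70 | 278 205 306 28 | 286 205 308 8 | 294 205 309 9 | [(150, 109), (153, 108), (156, 240), (159, 240), (162, 170), (165, 186), (168, 171), (171, 156), (174, 134), (177, 121), (180, 121), (183, 121), (186, 121), (189, 124), (192, 181), (195, 181), (198, 181), (201, 182), (204, 181), (207, 182), (210, 181), (213, 182), (216, 182), (219, 182), (222, 183), (225, 183), (228, 183), (231, 183), (234, 184), (237, 184), (240, 185), (243, 185), (246, 186), (249, 187), (252, 188), (255, 188), (258, 189), (261, 189), (264, 190), (267, 191), (270, 191), (273, 191), (276, 159), (279, 99), (282, 99), (285, 99), (288, 99), (291, 99), (294, 98), (297, 135), (300, 152), (303, 181), (306, 158), (309, 186)]
```

Emit:
{"method": "arm_command", "body": {
  "targets": [
    {"hand":-0.2,"x":-0.001,"y":0,"z":0.0017,"yaw":0},
    {"hand":-0.2,"x":0,"y":0,"z":0,"yaw":0}
  ]
}}

```text
clock: 22.55
eef_pos: [556.0, 218.6, 88.3]
eef_rot: [3.141, 0.0, -3.04]
wrist_force: [-2.1, 1.0, 5.8]
finger_gap: 49.2
finger_force: 30.0
```

Emit:
{"method": "arm_command", "body": {
  "targets": [
    {"hand":0.25,"x":0,"y":0,"z":0,"yaw":0},
    {"hand":0.25,"x":0,"y":0,"z":0,"yaw":0},
    {"hand":0.25,"x":0.01,"y":0,"z":-0.0173,"yaw":0},
    {"hand":0.25,"x":0.015,"y":0,"z":-0.026,"yaw":0},
    {"hand":0.25,"x":0.015,"y":0,"z":-0.026,"yaw":0},
    {"hand":0.25,"x":-0.01,"y":0,"z":-0.04,"yaw":0},
    {"hand":0.25,"x":-0.03,"y":0,"z":-0.04,"yaw":0},
    {"hand":0.25,"x":0,"y":0,"z":0,"yaw":0},
    {"hand":0.25,"x":0,"y":0,"z":0,"yaw":0}
  ]
}}

```text
clock: 23.45
eef_pos: [556.0, 218.4, 237.1]
eef_rot: [-3.142, 0.0, -3.041]
wrist_force: [-0.1, 0.3, -0.1]
finger_gap: 58.8
finger_force: 0.0
```

```bash
python3 seat.py w10; python3 -c "
import cv2;im=cv2.imread('pics/w10.png');a=cv2.resize(im[120:230,205:310],None,fx=3.7,fy=5,interpolation=cv2.INTER_CUBIC);b=cv2.imread('pics/w7.png');b=cv2.resize(b[120:230,205:310],None,fx=3.7,fy=5,interpolation=cv2.INTER_CUBIC);cv2.imwrite('pics/w10b.png',cv2.hconcat([b,a]))"
```

```text
[556.  218.4 237.1] [-3.142  0.    -3.041] 23.45
62 pred centre [[256.5 178.4]] w,h [52.5 50.3] rows 154.0 204.0
72 pred centre [[256.5 175.2]] w,h [54.1 51.7] rows 150.0 202.0
82 pred centre [[256.6 171.9]] w,h [55.8 53.2] rows 146.0 199.0
96 pred centre [[256.6 166.9]] w,h [58.3 55.4] rows 140.0 195.0
px 256 175 
col [(125, 97), (128, 161), (131, 120), (134, 164), (137, 117), (140, 123), (143, 123), (146, 123), (149, 123), (152, 122), (155, 167), (158, 172), (161, 173), (164, 173), (167, 175), (170, 175), (173, 176), (176, 176), (179, 176), (182, 169), (185, 164), (188, 164), (191, 165), (194, 122), (197, 112), (200, 173), (203, 162), (206, 170), (209, 134), (212, 111), (215, 84), (218, 67), (221, 236), (224, 144)]
row [(201, 113), (204, 114), (207, 114), (210, 113), (213, 112), (216, 112), (219, 91), (222, 84), (225, 176), (228, 77), (231, 179), (234, 180), (237, 169), (240, 164), (243, 163), (246, 178), (249, 178), (252, 178), (255, 175), (258, 175), (261, 176), (264, 176), (267, 178), (270, 174), (273, 178), (276, 165), (279, 166), (282, 131), (285, 78), (288, 179), (291, 81), (294, 111), (297, 112), (300, 112), (303, 112), (306, 112), (309, 112)]
```

View pics/w10b.png

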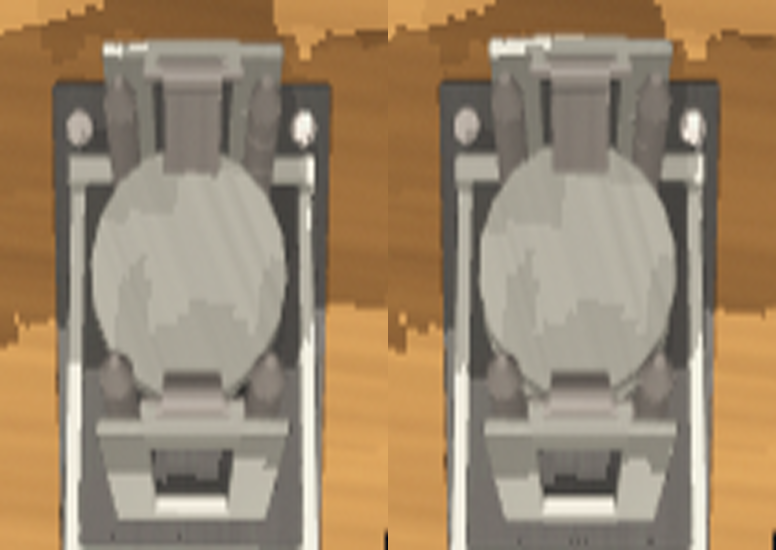

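The left panel shows blank 1 and the right panel blank 2. In both, the disc lies flat with both catch tongues over its face, and the lower rim shows beneath blank 2. Last, I'll check blank 3 against the pins in the stored picture w2.

```bash
python3 - <<'E'
from h import *
im,c=load('w2'); m=white(im,120)
m[:, :215]=0; m[:,295:]=0; m[:80]=0; m[160:]=0
o=cv2.morphologyEx(m,cv2.MORPH_OPEN,cv2.getStructuringElement(2,(15,15)))
for a,t in comp(o,500,3000): print('blank',a.round(1),t,plane(c,a,30).round(1))
for a,t in comp(cv2.morphologyEx(m-o,cv2.MORPH_OPEN,np.ones((3,3),np.uint8)),6,200): print('pin',a.round(1),t,plane(c,a,32).round(1))
E
```

```text
blank [254.1 117.4] [ 232   94   45   47 1612] [[ 600.3 -259.9   30. ]]
pin [254.   91.2] [252  89   5   5  23] [[ 628.2 -256.    32. ]]
pin [229.5 111. ] [227 109   6   5  26] [[ 603.6 -232.2   32. ]]
pin [278.9 111.1] [277 109   5   5  24] [[ 611. -286.   32.]]
```

```bash
python3 -c "
from cell import manip
print(manip.sign_off())"
```

```text
the job is handed in; nothing more can be done
None
```

I handed the job in after about 23.5 s of robot time: both blanks lie flat under the magazine's two catches, and the third measures about 0.3 mm from the nest point against its pins; the hand-in returned no verdict.

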